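# Flag the tired sprung rest on the welding table

### The job

Of the three sprung rests with copper pads on the welding table, one has a tired spring. Press down on the pads with a fingertip until you have felt which one gives way most easily, then push the red tag of that rest down flat and leave the other two tags standing. Nothing is to be picked up: leave the rests and everything else on the table where they are.

Things in the scene. Friction and masses are not known exactly. Their poses are not given: they have to be found in the camera images.
- rest_a: a sprung rest, loose but heavy (2.7 kg): grey foot 105 x 80 x 22 mm, black spring cup (diameter 52, rim 46 mm high), round copper pad on top, red tag. All three look alike: softness does not show. Origin on the table under the pad's centre; z up, x away from the tag (at zero yaw away from the robot). The foot reaches from x = -60 to 45 mm
- rest_a_pad (a point): centre of this rest's pad face while it is up: flat copper disc, diameter 50 mm, 70 mm above the table (the point does not sink with the pad)
- rest_a_hinge (a point): middle of this rest's tag hinge, at x = -47, height 34 mm; the hinge runs along the rest's y. The tag is a red sheet 30 mm wide, 3 mm thick; its free edge, 54 mm from the hinge, slants up and away from the pad (to -x). Pushed flat it points level to -x, its upper face 35.5 mm above the table
- rest_b: a sprung rest, loose but heavy (2.7 kg): grey foot 105 x 80 x 22 mm, black spring cup (diameter 52, rim 46 mm high), round copper pad on top, red tag. All three look alike: softness does not show. Origin on the table under the pad's centre; z up, x away from the tag (at zero yaw away from the robot). The foot reaches from x = -60 to 45 mm
- rest_b_pad (a point): centre of this rest's pad face while it is up: flat copper disc, diameter 50 mm, 70 mm above the table (the point does not sink with the pad)
- rest_b_hinge (a point): middle of this rest's tag hinge, at x = -47, height 34 mm; the hinge runs along the rest's y. The tag is a red sheet 30 mm wide, 3 mm thick; its free edge, 54 mm from the hinge, slants up and away from the pad (to -x). Pushed flat it points level to -x, its upper face 35.5 mm above the table
- rest_c: a sprung rest, loose but heavy (2.7 kg): grey foot 105 x 80 x 22 mm, black spring cup (diameter 52, rim 46 mm high), round copper pad on top, red tag. All three look alike: softness does not show. Origin on the table under the pad's centre; z up, x away from the tag (at zero yaw away from the robot). The foot reaches from x = -60 to 45 mm
- rest_c_pad (a point): centre of this rest's pad face while it is up: flat copper disc, diameter 50 mm, 70 mm above the table (the point does not sink with the pad)
- rest_c_hinge (a point): middle of this rest's tag hinge, at x = -47, height 34 mm; the hinge runs along the rest's y. The tag is a red sheet 30 mm wide, 3 mm thick; its free edge, 54 mm from the hinge, slants up and away from the pad (to -x). Pushed flat it points level to -x, its upper face 35.5 mm above the table
- pad_1 (a joint): how far one of the pads is pressed, m: 0 = up, 0.014 = at its stop. Which rest it belongs to is not told (1, 2, 3 do not follow a, b, c) and shows when a pad is pressed. A pad gives from about 1 N, in proportion to the force, and springs back: at 6 N a sound pad sinks 3.5 to 4.5 mm, the tired one 11 mm; sound pads bottom at 16 to 20 N, the tired one at 7 N
- tag_1 (a joint): fold of the red tag on the same rest as pad_1, rad: 0 = slanting up 45 degrees, 0.785 = flat against its stop. Starts at 0 to 0.2. The hinge is stiff (0.05 N m, about 2 N at mid-length) and stays where it is left
- pad_2 (a joint): how far one of the pads is pressed, m: 0 = up, 0.014 = at its stop. Which rest it belongs to is not told (1, 2, 3 do not follow a, b, c) and shows when a pad is pressed. A pad gives from about 1 N, in proportion to the force, and springs back: at 6 N a sound pad sinks 3.5 to 4.5 mm, the tired one 11 mm; sound pads bottom at 16 to 20 N, the tired one at 7 N
- tag_2 (a joint): fold of the red tag on the same rest as pad_2, rad: 0 = slanting up 45 degrees, 0.785 = flat against its stop. Starts at 0 to 0.2. The hinge is stiff (0.05 N m, about 2 N at mid-length) and stays where it is left
- pad_3 (a joint): how far one of the pads is pressed, m: 0 = up, 0.014 = at its stop. Which rest it belongs to is not told (1, 2, 3 do not follow a, b, c) and shows when a pad is pressed. A pad gives from about 1 N, in proportion to the force, and springs back: at 6 N a sound pad sinks 3.5 to 4.5 mm, the tired one 11 mm; sound pads bottom at 16 to 20 N, the tired one at 7 N
- tag_3 (a joint): fold of the red tag on the same rest as pad_3, rad: 0 = slanting up 45 degrees, 0.785 = flat against its stop. Starts at 0 to 0.2. The hinge is stiff (0.05 N m, about 2 N at mid-length) and stays where it is left
- offcut: loose bystander: upright piece of steel pipe, diameter 42, 55 mm high; origin under its centre
- tin: loose bystander: yellow tin, diameter 44, 36 mm high; origin under its centre
- magnet: loose bystander: red and dark arrow-shaped welding magnet lying flat, 116 x 80 x 24 mm; origin under its middle
- nozzle: loose bystander: copper torch nozzle standing up, diameter 25, 70 mm high; origin under its centre
- flange: loose bystander: steel pipe flange lying flat, diameter 90, 30 mm high; origin under its centre
- hammer: loose bystander: hammer lying on the table at the robot's left, 280 mm long; origin under its middle
- brush: loose bystander: wooden brush lying on the table at the robot's right, 260 mm long; origin under its middle
There are look-alikes about, which are no part of the job. Leave any purple or yellow look-alike of the rest_b alone. Leave any yellow look-alike of the rest_c alone.

How it is judged:
On the way, in this order (a step that is already met when the one before it is completed fails the run):
1. the softest pad is pressed down at least 3 mm with the fingers (value of joint pad_2 above 0.003 m and contact force between the fingers and anything else above 0.5 N), for 0.1 s.
2. the tag of the softest rest is pushed down flat (value of joint tag_2 above 0.7 rad), for 0.1 s.
At the end, for the whole second after the job is handed in: The tag of the softest rest is folded down to within 0.085 rad (about 5 degrees) of flat; the other two tags still stand (joint under 0.35 rad); all pads are back up within 2 mm; the rests stand upright within 15 mm of where they began, and every bystander within 25 mm of where it began (value of joint tag_2 above 0.7 rad and value of joint each of tag_1, tag_3 below 0.35 rad and value of joint each of pad_1, pad_2, pad_3 below 0.002 m and distance of each of rest_a, rest_b, rest_c from where it was at the start of the episode below 0.015 m and angle between each of rest_a, rest_b, rest_c's own z axis and vertical below 0.05 rad and distance of each of offcut, tin, magnet, nozzle, flange, hammer, brush from where it was at the start of the episode below 0.025 m); the robot touches nothing.
It fails at once if the tag of a sound rest is pushed down (its joint passes 0.35 rad) (value of joint any of tag_1, tag_3 above 0.35 rad).
It fails at once if a rest is shoved, lifted or carried (moved more than 15 mm) (distance of any of rest_a, rest_b, rest_c from where it was at the start of the episode above 0.015 m).
It fails at once if a bystander is knocked, lifted or carried (moved more than 25 mm) (distance of any of offcut, tin, magnet, nozzle, flange, hammer, brush from where it was at the start of the episode above 0.025 m).
It also fails if it takes over 54 s, if anything falls off the work surface, if the arm or the gripper's body presses on something with over 40 N, if the wrist force passes 120 N, or if a joint passes its speed limit or range.

### The arm

A 6-joint arm with a two-finger parallel gripper is mounted at the origin on the work surface. World frame = base frame: x ahead of the robot, y to its left, z up, the work surface at z = 0. Lengths are in m, angles in rad, forces in N, time in s.
With the tool pointing down it reaches from about 0.35 to 0.775 m from the base axis. Payload 5.5 kg.
Tool frame: the origin (TCP) lies at the very end of the fingers, on their centre line; the grasp point (between the pads) lies 19 mm behind it; z points along the fingers, y is the line along which they close (so a half turn about z gives the same grasp; the last joint's range is limited). The gripper opens to 85 mm and grips with 20 to 120 N. Pads are 22 mm wide; open, the fingers measure 114 mm over their backs; the gripper's body (76 mm by 85 mm) begins 54 mm behind the grasp point. The pads swing forward as they close: fully open they stand 13 mm farther back than shut.
Start: joints at [-1.333, 0.313, 0.046, 1.304, 0, 1.431], TCP at [0.212, -0.534, 0.197] pointing down, gripper open.
Joint ranges: [-2.76, 2.76], [-0.86, 1.69], [-1.03, 1.26], [-2.2, 2.34], [-1.47, 1.5], [-3.14, 3.14]. Speed limits (rad/s): [2.57, 2.57, 3.14, 3.14, 3.14, 3.14].

### API

Orientations are given as a unit quaternion [w, x, y, z].
In Python, from workcell import get_state, read_camera, calibration, hand_in gives the robot as it stands.
- The arm moves only by the tool drive_tool, never from a script. Its argument "deltas" is a list that holds one entry, the list of rows, each a list of 7 numbers: the closure in counts, from 0 (fully open) to 255 (shut), then the shift along the tool's x, y, z in m, then the turn, a rotation vector about the tool's x, y, z in degrees. A call has 1 to 12 rows; each row is the pose to reach, as a shift and turn from the pose commanded when the call began, along the tool's axes at that moment; what a row does not reach only later rows make up. A row lasts 1/8 s, in which the tool goes at most 62.5 mm and 10.7 degrees, less where a joint would pass 70% of its speed; a pose out of reach is approached as far as the arm can. A call with a gripper value outside its range is refused whole. The fingers move at their own pace and stop on an object; "newtons" is the grip in N (left out, the last holds). Time passes only in rows, so rows that repeat a pose let the fingers close. It gives the time, the measured TCP pose, the force, the opening and the grip force at its end, in the units of the state.
- get_state(): the state, without advancing time (a new reading comes with each control period).
- read_camera(name): name is "scene" or "top" or "wrist"; returns (picture, depth): 420x560x3 uint8, red, green, blue; 420x560 float32, m along the optical axis (not along the pixel's ray), 0 where there is no reading.
- calibration(name): a dict with "mtx" (3x3 intrinsics, pixels), "world_from_camera" (4x4, takes a point from camera to world coordinates). Camera axes: x right, y up, looking along -z (the intrinsics and any distortion apply to the point x, -y, -z); pixel columns grow to the right and rows downward; lengths in m; the calibration is good to about 2 mm. A picture is of the moment at which its call begins: read the wrist's pose just before it. calibration takes no time and is no camera call; for the wrist camera it gives the pose at the moment of the call.
- hand_in(): hands the job in; it is judged then, once.
The state is a dict: "clock": time; "joint_pos": joint angles; "qvel": joint speeds; "tau": joint torques, N m; "tcp_pos": TCP position; "orientation": TCP orientation; "wrist_force": force on the tool from outside, world axes, zero at the start; "ft_torque": the same for the moment, N m; "finger_gap": finger opening in m; "grip_force": force on a finger pad.
Only numpy, scipy, OpenCV 4.12 (cv2) and the standard library are available. Lean on these libraries where they do the work, as an engineer would, in place of code of your own. Each camera call takes 0.05 s, during which the arm holds its last target. There are 200 camera calls.

## Working session

There is one attempt and no reset: what is moved stays moved. The work goes in short steps, Python scripts to look and compute and a tool call to move; the robot and the scene stay as the last step left them, time stands still between calls to the robot, and variables do not carry over. Pictures are saved under pics/ and viewed, at most 10 in all, crops included, and the job is handed in when it is done.

Besides the shell and the picture viewer there is one more tool, called after "Emit:" by a JSON object that holds its "api" and its "payload", one argument or row to a line. drive_tool: Moves the arm, as the interface text tells. Its arguments: {"type":"object","properties":{"deltas":{"type":"array","items":{"type":"array","items":{"type":"array","items":{"type":"number"}}}},"newtons":{"type":"number"}},"required":["deltas"]}

```bash
mkdir -p pics; python3 - <<'E'
from workcell import *
import cv2,numpy as np
for n in("top","scene"):
    p,d=read_camera(n); np.savez(f"{n}.npz",p=p,d=d); cv2.imwrite(f"pics/{n}0.png",p[:,:,::-1])
    c=calibration(n); print(n,c["mtx"],np.round(c["world_from_camera"],3), c.keys())
s=get_state(); print(s)
E
```

```text
top [[492.41142539   0.         289.99914667]
 [  0.         492.41142539 210.62435659]
 [  0.           0.           1.        ]] [[-0.024  0.992 -0.127  0.353]
 [-1.    -0.024  0.003  0.022]
 [-0.     0.127  0.992  1.443]
 [ 0.     0.     0.     1.   ]] dict_keys(['mtx', 'world_from_camera'])
scene [[475.02380801   0.         284.67016717]
 [  0.         475.02380801 217.84447434]
 [  0.           0.           1.        ]] [[-0.566 -0.504  0.653  1.401]
 [ 0.825 -0.338  0.453  0.588]
 [-0.008  0.795  0.607  0.858]
 [ 0.     0.     0.     1.   ]] dict_keys(['mtx', 'world_from_camera'])
{'clock': 0.1, 'joint_pos': array([-1.33257664e+00,  3.13924922e-01,  4.51111660e-02,  1.30360060e+00,
       -1.23411153e-05,  1.43119176e+00]), 'qvel': array([-0.00010145, -0.00274878,  0.0016942 ,  0.00031794, -0.00076768,
       -0.0016851 ]), 'tau': array([ 2.75493119e-03, -4.81726205e+01,  2.99243796e+01,  1.28317988e-02,
       -1.41129954e-04,  1.24115928e-05]), 'tcp_pos': array([ 0.21198198, -0.53395803,  0.1958059 ]), 'orientation': array([-8.07726418e-04,  9.82208786e-01,  1.87790431e-01, -4.60373905e-05]), 'wrist_force': array([ 0.82971421, -0.18902829, -0.3077736 ]), 'ft_torque': array([ 0.00072903, -0.01945942,  0.00727493]), 'grip_force': 0.0, 'finger_gap': 0.08542735266881288}
```

View pics/top0.png

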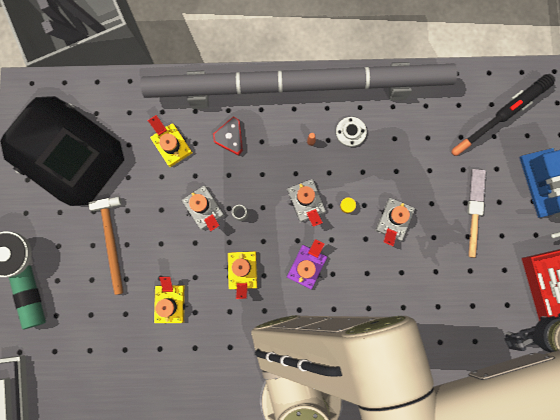

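View pics/scene0.png

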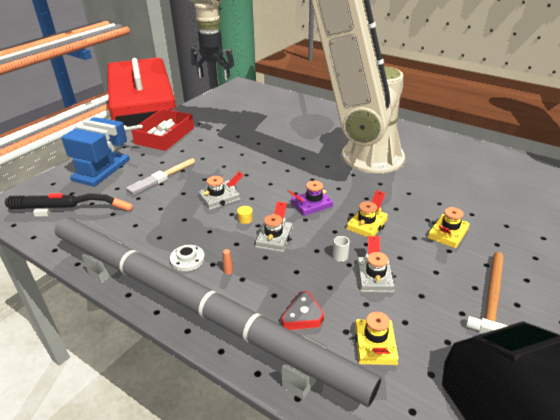

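Seven rest-like objects appear in the top view. The three with grey feet, at (199,203), (306,196) and (400,215), fit the description. The yellow ones at (170,143), (241,268) and (165,306) and the purple one at (306,268) are look-alikes. I'll measure the grey ones and confirm them in a crop.

```bash
cat > h.py <<'E'
from workcell import *
import cv2,numpy as np
def ray(cal,u,v,z):
    K,T=cal["mtx"],cal["world_from_camera"]
    d=T[:3,:3]@np.array([(u-K[0,2])/K[0,0],-(v-K[1,2])/K[1,1],-1.]); o=T[:3,3]
    return o+d*(z-o[2])/d[2]
E
python3 - <<'E'
from h import *
f=np.load("top.npz");p=f["p"];c=calibration("top")
hsv=cv2.cvtColor(p,cv2.COLOR_RGB2HSV)
H,S,V=[hsv[...,i].astype(int) for i in range(3)]
red=(((H<4)|(H>175))&(S>190)&(V>90)).astype(np.uint8)
cop=((H>=5)&(H<14)&(S>100)&(V>120)).astype(np.uint8)
for (u,v) in((199,203),(306,196),(400,215)):
    def blob(m):
        w=np.zeros_like(m);w[v-32:v+32,u-30:u+30]=m[v-32:v+32,u-30:u+30]
        n,l,s,ce=cv2.connectedComponentsWithStats(w);i=1+np.argmax(s[1:,4]);return ce[i],s[i,4],l==i
    a,na,_=blob(cop);b,nb,m=blob(red)
    P=ray(c,*a,.07);R=ray(c,*b,.052);d=P-R
    yaw=np.degrees(np.arctan2(d[1],d[0]))
    print(a,na,b,nb,"pad",P.round(4),"tag",R.round(4),"dist",np.hypot(*d[:2]).round(4),"yaw",yaw.round(1))
cr=p[150:260,150:450];cv2.imwrite("pics/crop.png",cv2.resize(cr[:,:,::-1],(780,286),interpolation=cv2.INTER_CUBIC))
E
```

```text
[197.73966942 202.31404959] 242 [211.12173913 222.16521739] 115 pad [0.5587 0.2775 0.07  ] tag [0.5035 0.2428 0.052 ] dist 0.0652 yaw 32.1
[305.49382716 194.65843621] 243 [313.93076923 217.44615385] 130 pad [ 0.5732 -0.0267  0.07  ] tag [ 0.5099 -0.0495  0.052 ] dist 0.0672 yaw 19.8
[399.9437751  214.42971888] 249 [389.85826772 236.75590551] 127 pad [ 0.5106 -0.2903  0.07  ] tag [ 0.4498 -0.2626  0.052 ] dist 0.0668 yaw -24.5
```

View pics/crop.png

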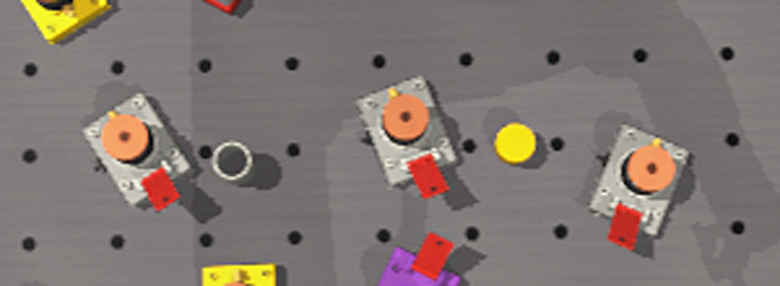

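The crop confirms three grey-footed rests with copper pads and red tags: left (pad 198,202), middle (305,195) and right (400,214). I'll go to the right-hand pad first, with the fingers shut.

Emit:
{"api": "drive_tool", "payload": {
  "deltas": [
    [[255, 0.367, -0.116, 0.05, 0, 0, 0], [255, 0.367, -0.116, 0.05, 0, 0, 0], [255, 0.367, -0.116, 0.05, 0, 0, 0], [255, 0.367, -0.116, 0.05, 0, 0, 0], [255, 0.367, -0.116, 0.05, 0, 0, 0], [255, 0.367, -0.116, 0.05, 0, 0, 0], [255, 0.367, -0.116, 0.05, 0, 0, 0], [255, 0.367, -0.116, 0.05, 0, 0, 0], [255, 0.367, -0.116, 0.05, 0, 0, 0], [255, 0.367, -0.116, 0.05, 0, 0, 0]]
  ]
}}

```text
clock: 1.35
tcp_pos: [0.5095, -0.2927, 0.1469]
orientation: [0.0, 0.982, 0.187, 0.0]
wrist_force: [0.2, -0.3, 0.8]
finger_gap: -0.0002
grip_force: 0.0
```

```bash
python3 - <<'E'
from h import *
c=calibration("wrist");s=get_state();p,d=read_camera("wrist");cv2.imwrite("pics/w1.png",p[:,:,::-1])
print({k:np.round(s[k],4) for k in("clock","tcp_pos","orientation","wrist_force","finger_gap","qvel")})
print(c["world_from_camera"].round(3))
E
```

```text
{'clock': np.float64(1.35), 'tcp_pos': array([ 0.5095, -0.2927,  0.1469]), 'orientation': array([2.000e-04, 9.824e-01, 1.866e-01, 0.000e+00]), 'wrist_force': array([ 0.1967, -0.304 ,  0.8268]), 'finger_gap': np.float64(-0.0002), 'qvel': array([ 0.0008,  0.0005, -0.0002, -0.002 ,  0.0009,  0.0005])}
[[ 0.366  0.888  0.279  0.581]
 [-0.931  0.349  0.11  -0.265]
 [ 0.001 -0.3    0.954  0.323]
 [ 0.     0.     0.     1.   ]]
```

View pics/w1.png

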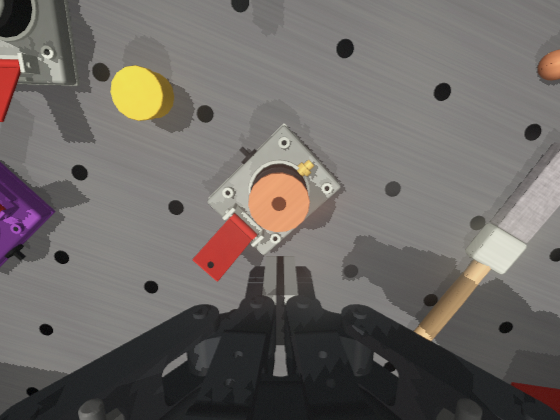

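The wrist view shows the right-hand rest, with its pad centre at (279,204), tag at (225,247) and hinge near (242,225). The tin is at (141,92).

```bash
cat >> h.py <<'E'
def look(name=None):
    c=calibration("wrist");s=get_state();p,d=read_camera("wrist")
    if name: cv2.imwrite(f"pics/{name}.png",p[:,:,::-1])
    H,S,V=[a.astype(int) for a in cv2.split(cv2.cvtColor(p,cv2.COLOR_RGB2HSV))]
    red=(((H<4)|(H>175))&(S>190)&(V>90)).astype(np.uint8); cop=((H>=5)&(H<14)&(S>100)&(V>120)).astype(np.uint8)
    for nm,m,z in(("cop",cop,.07),("red",red,.052)):
        n,l,st,ce=cv2.connectedComponentsWithStats(m)
        for i in range(1,n):
            if st[i,4]>600: print(nm,ce[i].round(1),st[i,4],ray(c,*ce[i],z).round(4))
    print({k:np.round(s[k],4) for k in("clock","tcp_pos","orientation","wrist_force")})
E
python3 -c "
from h import *
look()"
```

```text
cop [278.6 202. ] 2825 [ 0.5132 -0.2906  0.07  ]
{'clock': np.float64(1.4), 'tcp_pos': array([ 0.5095, -0.2926,  0.1469]), 'orientation': array([2.000e-04, 9.824e-01, 1.866e-01, 1.000e-04]), 'wrist_force': array([-0.8247,  0.4117, -0.3015])}
```

Emit:
{"api": "drive_tool", "payload": {
  "deltas": [
    [[255, 0.003, 0, 0.05, 0, 0, 0], [255, 0.003, 0, 0.07, 0, 0, 0], [255, 0.003, 0, 0.077, 0, 0, 0], [255, 0.003, 0, 0.079, 0, 0, 0], [255, 0.003, 0, 0.081, 0, 0, 0], [255, 0.003, 0, 0.082, 0, 0, 0], [255, 0.003, 0, 0.082, 0, 0, 0], [255, 0.003, 0, 0.082, 0, 0, 0]]
  ]
}}

```text
clock: 2.45
tcp_pos: [0.5134, -0.2903, 0.0649]
orientation: [0.0, 0.982, 0.188, 0.0]
wrist_force: [-0.2, 0.3, -1.0]
finger_gap: -0.0002
grip_force: 0.0
```

```bash
python3 - <<'E'
from h import *
look("w2")
for i in range(4): read_camera("top"); print(get_state()["wrist_force"].round(2),get_state()["tau"].round(2))
E
```

```text
cop [279.2 239.1] 4055 [ 0.5188 -0.2883  0.07  ]
{'clock': np.float64(2.45), 'tcp_pos': array([ 0.5134, -0.2903,  0.0649]), 'orientation': array([3.000e-04, 9.822e-01, 1.878e-01, 2.000e-04]), 'wrist_force': array([-0.2129,  0.2553, -0.9555])}
[-0.29  0.11  0.51] [ -0.   -51.07  27.55  -0.    -0.    -0.  ]
[ 0.12 -0.31  0.01] [ -0.   -51.07  27.54  -0.    -0.    -0.  ]
[-0.09  0.2   0.45] [  0.   -51.07  27.54  -0.    -0.    -0.  ]
[0.13 1.12 0.43] [  0.   -51.07  27.53   0.    -0.    -0.  ]
```

View pics/w2.png

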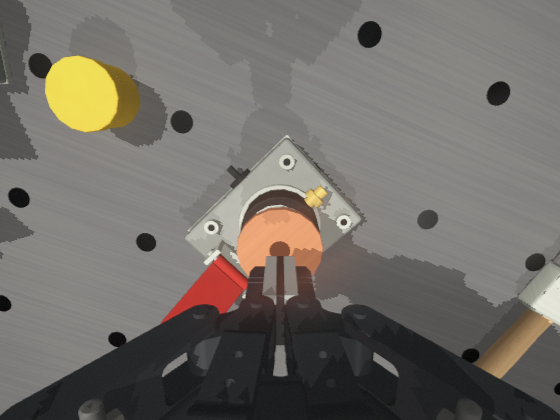

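The fingers (tip at about (279,258)) are over the pad, whose hole is at (279,248), but there is no force yet. I'll check heights from depth.

```bash
python3 - <<'E'
from h import *
c=calibration("wrist");p,d=read_camera("wrist")
K,T=c["mtx"],c["world_from_camera"]
for u,v in((250,240),(279,228),(308,240),(279,262),(270,270),(290,270),(279,285),(120,180),(250,175)):
    z=d[v,u];P=T@[(u-K[0,2])/K[0,0]*z,-(v-K[1,2])/K[1,1]*z,-z,1];print(u,v,p[v,u],P[:3].round(4))
E
```

```text
250 240 [238 167 122] [ 0.5114 -0.2732  0.068 ]
279 228 [235 165 118] [ 0.524  -0.286   0.0673]
308 240 [232 161 115] [ 0.524  -0.3036  0.0694]
279 262 [76 52 45] [ 0.5234 -0.2863  0.1088]
270 270 [141 133 126] [ 0.5225 -0.2826  0.1172]
290 270 [143 132 126] [ 0.5253 -0.2906  0.1165]
279 285 [86 56 50] [ 0.5238 -0.2862  0.1292]
120 180 [136 135 132] [ 4.922e-01 -1.700e-01 -2.000e-04]
250 175 [172 172 162] [ 0.536  -0.2597  0.0191]
```

Emit:
{"api": "drive_tool", "payload": {
  "deltas": [
    [[255, 0, 0, 0.002, 0, 0, 0], [255, 0, 0, 0.003, 0, 0, 0], [255, 0, 0, 0.004, 0, 0, 0], [255, 0, 0, 0.004, 0, 0, 0]]
  ]
}}

```text
clock: 3.25
tcp_pos: [0.5131, -0.2901, 0.0604]
orientation: [-0.0, 0.982, 0.188, -0.0]
wrist_force: [-0.1, 0.4, -0.3]
finger_gap: -0.0003
grip_force: 0.0
```

```bash
cat >> h.py <<'E'
def force(n=6):
    F=[]
    for i in range(n): read_camera("wrist"); F.append(get_state()["wrist_force"])
    s=get_state();print("F",np.mean(F,0).round(2),"sd",np.std(F,0).round(2),"tcp",s["tcp_pos"].round(4),"t",s["clock"])
E
python3 -c "
from h import *
force()"
```

```text
F [-0.19  0.04  0.01] sd [0.36 0.28 0.47] tcp [ 0.5133 -0.2903  0.0607] t 3.55
```

```bash
python3 - <<'E'
from h import *
p,d=read_camera("scene");c=calibration("scene")
cv2.imwrite("pics/s2.png",cv2.resize(p[130:230,160:270,::-1],None,fx=6,fy=6,interpolation=cv2.INTER_CUBIC))
T=np.linalg.inv(c["world_from_camera"]);s=get_state()
for P in(s["tcp_pos"],[.513,-.2905,.07]):
    q=T@[*P,1];print((c["mtx"]@[q[0],-q[1],-q[2]])[:2]/-q[2])
E
```

```text
[214.56420944 181.87076541]
[214.26132225 179.24684402]
```

View pics/s2.png

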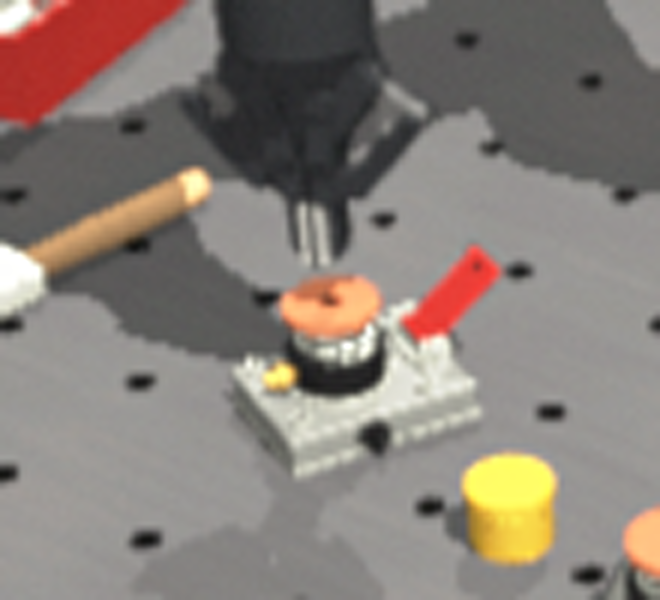

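The scene crop shows the fingertip at crop (318,268), which is picture (213,175). That is clearly above the pad at (215,180), so the reported TCP sits below the real fingertips. I'll measure that offset from depth.

```bash
python3 - <<'E'
from h import *
for n,us,vs in(("wrist",(269,290),range(248,274,2)),("scene",(212,214),range(166,182))):
    c=calibration(n);p,d=read_camera(n);K,T=c["mtx"],c["world_from_camera"]
    for u in us:
        for v in vs:
            z=d[v,u];P=T@[(u-K[0,2])/K[0,0]*z,-(v-K[1,2])/K[1,1]*z,-z,1];print(n,u,v,p[v,u],P[:3].round(3))
E
```

```text
wrist 269 248 [237 166 120] [ 0.513 -0.284  0.07 ]
wrist 269 250 [223 153 108] [ 0.512 -0.285  0.069]
wrist 269 252 [196 129  90] [ 0.511 -0.285  0.07 ]
wrist 269 254 [185 119  84] [ 0.51  -0.286  0.07 ]
wrist 269 256 [140 124 114] [ 0.521 -0.282  0.098]
wrist 269 258 [142 134 128] [ 0.522 -0.282  0.101]
wrist 269 260 [142 135 128] [ 0.522 -0.282  0.103]
wrist 269 262 [142 135 128] [ 0.521 -0.282  0.104]
wrist 269 264 [142 134 127] [ 0.522 -0.282  0.107]
wrist 269 266 [141 133 126] [ 0.522 -0.282  0.109]
wrist 269 268 [141 134 128] [ 0.522 -0.282  0.11 ]
wrist 269 270 [142 134 128] [ 0.522 -0.282  0.112]
wrist 269 272 [142 133 127] [ 0.522 -0.282  0.114]
wrist 290 248 [235 164 117] [ 0.517 -0.295  0.068]
wrist 290 250 [224 155 109] [ 0.516 -0.296  0.069]
wrist 290 252 [153  96  67] [ 0.515 -0.296  0.068]
wrist 290 254 [148  93  66] [ 0.514 -0.297  0.07 ]
wrist 290 256 [134 122 114] [ 0.526 -0.291  0.099]
wrist 290 258 [142 133 127] [ 0.526 -0.291  0.102]
wrist 290 260 [143 133 127] [ 0.525 -0.291  0.102]
wrist 290 262 [143 133 127] [ 0.525 -0.291  0.105]
wrist 290 264 [142 133 126] [
[... 1157 characters left out ...]
 [142 140 136] [ 0.52  -0.28   0.117]
scene 214 169 [141 141 136] [ 0.519 -0.281  0.113]
scene 214 170 [155 153 146] [ 0.522 -0.278  0.112]
scene 214 171 [162 160 153] [ 0.519 -0.282  0.106]
scene 214 172 [181 178 169] [ 0.523 -0.279  0.105]
scene 214 173 [194 191 183] [ 0.521 -0.281  0.1  ]
scene 214 174 [160 160 154] [ 0.52  -0.282  0.096]
scene 214 175 [155 141 133] [ 0.415 -0.386  0.   ]
scene 214 176 [182 124 102] [ 0.496 -0.307  0.067]
scene 214 177 [194 113  78] [ 0.502 -0.301  0.069]
scene 214 178 [184 106  72] [ 0.505 -0.299  0.067]
scene 214 179 [145  83  57] [ 0.514 -0.29   0.072]
scene 214 180 [146  81  55] [ 0.518 -0.287  0.071]
scene 214 181 [252 161 109] [ 0.521 -0.284  0.07 ]
```

Both cameras put the real fingertip at z ≈ 0.097 while the reported TCP z is 0.0606, so the tip sits about 36 mm above the TCP. Contact with the pad is therefore expected at a reported z of about 0.034. I'll go down stepwise and feel for it.

Emit:
{"api": "drive_tool", "payload": {
  "deltas": [
    [[255, 0, 0, 0.015, 0, 0, 0], [255, 0, 0, 0.022, 0, 0, 0], [255, 0, 0, 0.026, 0, 0, 0], [255, 0, 0, 0.028, 0, 0, 0], [255, 0, 0, 0.03, 0, 0, 0], [255, 0, 0, 0.03, 0, 0, 0]]
  ]
}}

```text
clock: 4.45
tcp_pos: [0.5131, -0.2901, 0.0308]
orientation: [-0.0, 0.982, 0.188, -0.0]
wrist_force: [-1.6, 2.4, 2.3]
finger_gap: 0.0
grip_force: 1.5
```

```bash
python3 -c "
from h import *
force(4)"
```

```text
F [-2.    1.41  3.25] sd [0.45 0.47 0.69] tcp [ 0.5133 -0.2902  0.0309] t 4.65
```

Emit:
{"api": "drive_tool", "payload": {
  "deltas": [
    [[255, 0, 0, 0.0015, 0, 0, 0], [255, 0, 0, 0.003, 0, 0, 0], [255, 0, 0, 0.003, 0, 0, 0]]
  ]
}}

```text
clock: 5.03
tcp_pos: [0.5134, -0.2903, 0.0277]
orientation: [0.0, 0.982, 0.188, 0.0]
wrist_force: [-0.4, 1.3, 3.6]
finger_gap: -0.0003
grip_force: 2.2
```

```bash
python3 -c "
from h import *
force(4);look('w3')"
```

```text
F [-0.94  1.14  4.26] sd [0.47 0.53 0.2 ] tcp [ 0.5134 -0.2903  0.0277] t 5.225
cop [278.4 256.2] 3878 [ 0.5253 -0.2854  0.07  ]
{'clock': np.float64(5.225), 'tcp_pos': array([ 0.5134, -0.2903,  0.0277]), 'orientation': array([2.000e-04, 9.822e-01, 1.878e-01, 1.000e-04]), 'wrist_force': array([-0.6709,  1.3416,  3.9998])}
```

View pics/w3.png

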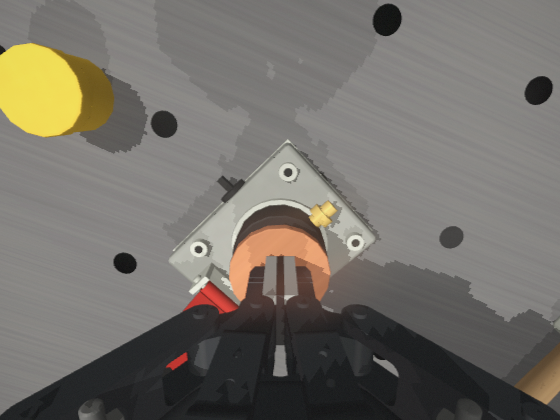

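The pad is sinking under the fingers, and 3 mm deeper raised the force by only about 1 N, so this is probably the tired one. I'll compare it with the middle pad.

Emit:
{"api": "drive_tool", "payload": {
  "deltas": [
    [[255, 0, 0, -0.06, 0, 0, 0], [255, 0.155, -0.221, -0.07, 0, 0, 0], [255, 0.155, -0.221, -0.07, 0, 0, 0], [255, 0.155, -0.221, -0.07, 0, 0, 0], [255, 0.155, -0.221, -0.07, 0, 0, 0], [255, 0.155, -0.221, -0.07, 0, 0, 0], [255, 0.155, -0.221, -0.07, 0, 0, 0], [255, 0.155, -0.221, -0.07, 0, 0, 0]]
  ]
}}

```text
clock: 6.28
tcp_pos: [0.5757, -0.0288, 0.0972]
orientation: [0.0, 0.982, 0.187, -0.0]
wrist_force: [0.8, -0.7, -0.0]
finger_gap: -0.0004
grip_force: 0.0
```

```bash
python3 -c "
from h import *
force(4);look()"
```

```text
F [-0.18  0.08  0.22] sd [0.68 0.49 0.55] tcp [ 0.5756 -0.0291  0.0975] t 6.475
cop [275.2 225. ] 3957 [ 0.5769 -0.0258  0.07  ]
{'clock': np.float64(6.475), 'tcp_pos': array([ 0.5756, -0.0291,  0.0975]), 'orientation': array([ 1.000e-04,  9.824e-01,  1.867e-01, -1.000e-04]), 'wrist_force': array([-1.2518,  0.6803,  0.1853])}
```

Position is good. Next I'll press to the same two depths (reported z 0.031, then 0.028).

Emit:
{"api": "drive_tool", "payload": {
  "deltas": [
    [[255, 0, -0.002, 0.04, 0, 0, 0], [255, 0, -0.002, 0.06, 0, 0, 0], [255, 0, -0.002, 0.064, 0, 0, 0], [255, 0, -0.002, 0.0665, 0, 0, 0], [255, 0, -0.002, 0.0665, 0, 0, 0]]
  ]
}}

```text
clock: 7.15
tcp_pos: [0.5747, -0.0262, 0.0323]
orientation: [0.0, 0.982, 0.188, -0.0]
wrist_force: [-4.5, -0.2, 5.2]
finger_gap: -0.0002
grip_force: 2.5
```

```bash
python3 -c "
from h import *
force(6)"
```

```text
F [-3.59 -0.24  4.96] sd [0.47 0.69 0.15] tcp [ 0.5751 -0.0262  0.0323] t 7.45
```

Emit:
{"api": "drive_tool", "payload": {
  "deltas": [
    [[255, 0, 0, 0.0015, 0, 0, 0], [255, 0, 0, 0.003, 0, 0, 0], [255, 0, 0, 0.003, 0, 0, 0]]
  ]
}}

```text
clock: 7.82
tcp_pos: [0.5752, -0.0262, 0.0296]
orientation: [0.0, 0.982, 0.188, 0.0]
wrist_force: [-4.9, 0.1, 8.4]
finger_gap: 0.0001
grip_force: 4.3
```

```bash
python3 -c "
from h import *
force(6)"
```

```text
F [-4.84 -0.56  8.44] sd [0.23 0.34 0.4 ] tcp [ 0.5752 -0.0261  0.0297] t 8.125
```

The middle pad gains about 3.5 N over 2.7 mm (1.3 N/mm), which is sound. The right-hand one gained about 1 N over 3 mm (0.3–0.45 N/mm), so that is the tired one. I'll go above its tag.

Emit:
{"api": "drive_tool", "payload": {
  "deltas": [
    [[255, 0, 0, -0.06, 0, 0, 0], [255, -0.208, 0.167, -0.08, 0, 0, 0], [255, -0.208, 0.167, -0.08, 0, 0, 0], [255, -0.208, 0.167, -0.08, 0, 0, 0], [255, -0.208, 0.167, -0.08, 0, 0, 0], [255, -0.208, 0.167, -0.08, 0, 0, 0], [255, -0.208, 0.167, -0.08, 0, 0, 0], [255, -0.208, 0.167, -0.08, 0, 0, 0]]
  ]
}}

```text
clock: 9.12
tcp_pos: [0.4439, -0.2568, 0.1081]
orientation: [-0.0, 0.982, 0.188, 0.0]
wrist_force: [0.8, 0.2, 0.4]
finger_gap: 0.0003
grip_force: 0.0
```

```bash
python3 -c "
from h import *
look('w4')"
```

```text
cop [365.7 148.2] 4574 [ 0.5125 -0.2899  0.07  ]
red [17.  18.1] 1252 [ 0.504  -0.0555  0.052 ]
{'clock': np.float64(9.125), 'tcp_pos': array([ 0.4439, -0.2568,  0.1081]), 'orientation': array([-1.000e-04,  9.821e-01,  1.883e-01,  2.000e-04]), 'wrist_force': array([0.8276, 0.2047, 0.351 ])}
```

View pics/w4.png

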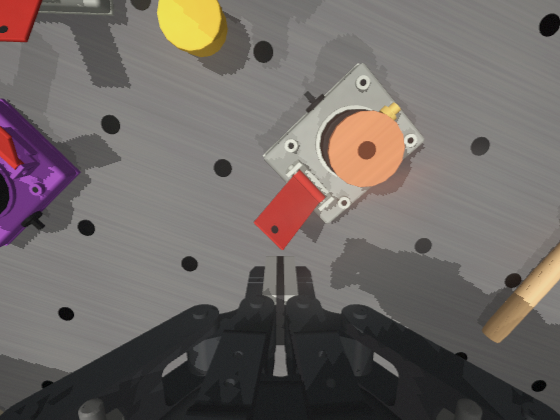

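The rest has not moved and its pad is back up at (366,148). The tag's free edge is around (269,234) and its hinge around (310,184). I'll check that line in world coordinates.

```bash
python3 - <<'E'
from h import *
c=calibration("wrist")
h=ray(c,310,184,.034);e=ray(c,269,234,.07);o=np.array([.5128,-.290])
for n,P in(("hinge",h),("edge",e)):
    d=o-P[:2];print(n,P.round(4),np.hypot(*d).round(4),np.degrees(np.arctan2(d[1],d[0])).round(1))
E
```

```text
hinge [ 0.4711 -0.2716  0.034 ] 0.0456 -23.8
edge [ 0.4338 -0.2529  0.07  ] 0.0873 -25.2
```

Emit:
{"api": "drive_tool", "payload": {
  "deltas": [
    [[255, 0, 0, 0.05, 0, 0, 0], [255, 0, 0, 0.062, 0, 0, 0], [255, 0, 0, 0.07, 0, 0, 0], [255, 0, 0, 0.078, 0, 0, 0], [255, 0, 0, 0.086, 0, 0, 0], [255, 0, 0, 0.094, 0, 0, 0], [255, 0, 0, 0.1, 0, 0, 0], [255, 0, 0, 0.104, 0, 0, 0], [255, 0, 0, 0.106, 0, 0, 0], [255, 0, 0, 0.106, 0, 0, 0]]
  ]
}}

```text
clock: 10.42
tcp_pos: [0.4433, -0.2577, 0.0019]
orientation: [-0.0, 0.982, 0.188, 0.0]
wrist_force: [0.7, 0.0, 1.1]
finger_gap: -0.0
grip_force: 0.0
```

Emit:
{"api": "drive_tool", "payload": {
  "deltas": [
    [[255, 0, 0, 0.001, 0, 0, 0], [255, 0, 0, 0.002, 0, 0, 0], [255, 0, 0, 0.002, 0, 0, 0]]
  ]
}}

```text
clock: 10.8
tcp_pos: [0.4436, -0.2579, 0.0008]
orientation: [0.0, 0.982, 0.188, 0.0]
wrist_force: [-1.8, 1.5, 4.4]
finger_gap: 0.0004
grip_force: 2.6
```

```bash
python3 -c "
from h import *
force(4)"
```

```text
F [-1.56  0.97  5.11] sd [0.73 0.22 0.32] tcp [ 0.4436 -0.2579  0.0007] t 11.0
```

Emit:
{"api": "drive_tool", "payload": {
  "deltas": [
    [[255, 0, 0, 0.001, 0, 0, 0], [255, 0, 0, 0.002, 0, 0, 0], [255, 0, 0, 0.002, 0, 0, 0]]
  ]
}}

```text
clock: 11.38
tcp_pos: [0.4436, -0.258, 0.0004]
orientation: [0.001, 0.982, 0.188, 0.0]
wrist_force: [-5.6, 2.8, 19.6]
finger_gap: 0.0002
grip_force: 9.8
```

```bash
python3 -c "
from h import *
force(4)"
```

```text
F [-5.53  3.75 19.5 ] sd [0.32 0.58 0.3 ] tcp [ 0.4437 -0.258   0.0005] t 11.575
```

The tag is hard on its stop: 19 N with no further travel. I'll lift off and check.

Emit:
{"api": "drive_tool", "payload": {
  "deltas": [
    [[255, 0, 0, -0.02, 0, 0, 0], [255, 0, 0, -0.08, 0, 0, 0], [255, -0.02, 0, -0.13, 0, 0, 0], [255, -0.02, 0, -0.13, 0, 0, 0], [255, -0.02, 0, -0.13, 0, 0, 0]]
  ]
}}

```text
clock: 12.2
tcp_pos: [0.4247, -0.265, 0.1278]
orientation: [0.0, 0.982, 0.188, 0.0]
wrist_force: [0.0, 0.9, -0.6]
finger_gap: 0.0003
grip_force: 0.0
```

```bash
python3 -c "
from h import *
look('w5');force(3)"
```

```text
cop [360.1 114.5] 4186 [ 0.5121 -0.2902  0.07  ]
red [ 13.7 108.2] 698 [ 0.4236 -0.0555  0.052 ]
{'clock': np.float64(12.2), 'tcp_pos': array([ 0.4247, -0.265 ,  0.1278]), 'orientation': array([1.000e-04, 9.822e-01, 1.877e-01, 1.000e-04]), 'wrist_force': array([ 0.0232,  0.9164, -0.6356])}
F [-0.17 -0.06  0.44] sd [0.22 0.13 0.66] tcp [ 0.4241 -0.2642  0.1265] t 12.4
```

View pics/w5.png

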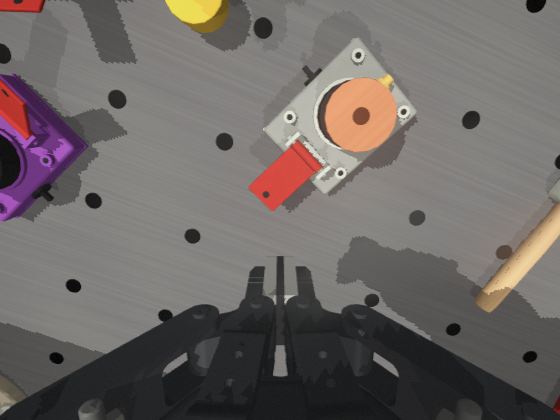

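The tag now lies out at (285,178) and the pad is up at (360,115). I'll check its flatness by depth along the tag.

```bash
python3 - <<'E'
from h import *
c=calibration("wrist");p,d=read_camera("wrist");K,T=c["mtx"],c["world_from_camera"]
for u,v in((260,190),(270,200),(275,180),(285,190),(290,165),(300,172)):
    z=np.median(d[v-2:v+3,u-2:u+3]);P=T@[(u-K[0,2])/K[0,0]*z,-(v-K[1,2])/K[1,1]*z,-z,1];print(P[:3].round(4))
E
```

```text
[ 0.4273 -0.2452  0.0339]
[ 0.4223 -0.2562  0.034 ]
[ 0.4401 -0.2538  0.0343]
[ 0.4352 -0.2648  0.0341]
[ 0.4563 -0.2607  0.0342]
[ 0.454  -0.2706  0.0339]
```

The tag is level to within 0.5 mm along its length, and the arm is clear of everything.

```bash
python3 -c "
from workcell import *
print(hand_in())"
```

```text
the job is handed in; nothing more can be done
None
```

I judged the right-hand grey rest to be the tired one (about 0.3–0.45 N/mm, against 1.3 N/mm for the middle rest; I did not press the left pad), its tag is pushed flat, I touched neither of the other two tags, and the job is handed in with no verdict returned.

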